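# Fold down the ratchet bar rest

### The job

The bar rest on the bench is propped up by its ratchet: press the tail of the rocker pawl down with closed fingertips so that it tips over and stands free of the teeth, then push the rest's arm down until it lies fully home on its rubber stop. With the arm down, press the pawl's nose so that it tips back onto the teeth. Nothing needs gripping or lifting: push only, and leave the other things on the bench where they are.

Things in the scene. Friction and masses are not known exactly. Their poses are not given: they have to be found in the camera images.
- bar_rest: Steel bar rest bolted to the bench (fixed): base plate 410 x 110 x 10 mm. Origin on the bench at the plate's centre, straight below the arm's hinge. +x points along the plate to the arm's free end, -x to the pawl's tail, z up; hinge and pawl axes run along y. Along x stand: pawl tail, pawl post, toothed wheel with the arm's hinge, rubber stop; all centred on y = 0.
- hinge (a point): Point on the arm's hinge axis, 80 mm above the bench, straight above the origin of bar_rest. Two grey cheek plates 50 mm long stand beside the arm here, 66 mm over their outsides, up to 95 mm above the bench. Around it, fixed to the arm, a steel toothed wheel of 61 mm radius, 18 mm thick.
- stop (a point): Centre of the top of the small rubber stop (26 x 34 mm) under the arm, 155 mm from the hinge on the +x side, 74 mm above the bench; the arm lies on it when fully down.
- pawl_pivot (a point): Point on the rocker pawl's pivot, 105 mm from the hinge on the -x side, 144 mm above the bench, between two post plates 28 mm long (46 mm over their outsides, 156 mm high). A 36 mm steel ball stands on the pawl above it, ball centre 36 mm over the pivot.
- rest_arm (a joint): Arm's angle above level, rad: 0 = level on the stop (fully down), starts 0.75 to 1.0, limit 1.15. Flat steel bar 34 mm wide, 12 mm thick, from the wheel to a cross bar 110 mm long, 20 mm thick, 195 mm from the hinge. Stiff hinge: it stays where left; with the pawl free, 3 to 10 N near its end moves it down. With the hook on the teeth it drops one tooth (0.19) at most, then stops hard.
- rest_top (a point): Point on the upper face of the arm, on its centre line, 160 mm from the hinge (6 mm above the bar's centre line); moves with the arm. z axis is square to the face, x points along the arm to its free end.
- pawl (a joint): Tilt of the rocker pawl, rad: 0 = level, hook fully in the teeth (up to 0.1 when it lies on a tooth); 0.5 = tail fully down, nose up, hook some 50 mm clear of the teeth. Dark steel rocker 240 mm long over the wheel. The weight of the ball over its pivot tips it to whichever side of about 0.25 it is on and keeps it there, so it stays when let go. Under 2 N on tail or nose moves it.
- pawl_tail (a point): Centre of the top face of the pawl's tail pad (flat, 36 mm along the pawl x 34 mm wide), 105 mm from the pivot on the side away from the arm, about 160 mm above the bench with the pawl level; it goes down about 52 mm, and 5 mm towards the pivot, as the pawl tips free. Press down here to free the pawl.
- pawl_nose (a point): Centre of the top face of the pawl's nose pad (flat, 32 mm x 34 mm), 104 mm from the pivot, straight above the toothed wheel and arm hinge when the pawl is level; about 160 mm above the bench with the pawl level and 48 mm higher, 20 mm nearer the pivot, when tipped free. Press down here to put the pawl back on the teeth.
- shoe_a: Loose horseshoe lying flat on the bench, about 125 mm across, 9 mm thick, origin between its branches on the underside; leave alone
- shoe_b: A second such horseshoe; leave alone
- hammer: Loose hammer lying, 280 mm long; leave alone
- nail_cup: Open aluminium cup, 72 mm wide, 60 mm high, origin under its centre; leave alone
- chisel: Steel chisel lying, 170 mm long, 16 mm square, origin under its middle; leave alone
- wood_block: Wooden block 90 x 60 x 38 mm, origin under its centre; leave alone
- rasp: Rasp lying, 380 mm long with a 24 mm thick wooden handle, away to the robot's right; leave alone

How it is judged (in metres and radians):
On the way, in this order (a step that is already met when the one before it is completed fails the run):
1. the pawl is pressed over and stands free of the teeth while the arm is still up (value of joint pawl above 0.35 rad and value of joint rest_arm above 0.4 rad), for 0.2 s.
2. the arm is pushed fully down onto its stop with the pawl free (value of joint rest_arm below 0.05 rad and value of joint pawl above 0.3 rad), for 0.2 s.
3. the pawl is tipped back onto the teeth with the arm down (value of joint pawl below 0.15 rad and value of joint rest_arm below 0.06 rad), for 0.2 s.
At the end, for the whole second after the job is handed in: The arm lies on its stop (within 0.06 rad of level) and the pawl's hook is back on the teeth (pawl tilt under 0.15 rad), having been freed first, before the arm came down (all of step 3); the robot touches nothing.
It fails at once if a bystander was shoved, lifted or carried (moved more than 30 mm) (distance of any of shoe_a, shoe_b, hammer, nail_cup, chisel, wood_block, rasp from where it was at the start of the episode above 0.03 m).
It fails at once if the arm was lifted instead of pushed down (value of joint rest_arm above 1.1 rad).
It also fails if it takes over 59 s, if anything falls off the work surface, if the arm or the gripper's body presses on something with over 40 N, if the wrist force passes 120 N, or if a joint passes its speed limit or range.

### The arm

A 6-joint arm with a two-finger parallel gripper is mounted at the origin on the work surface. World frame = base frame: x ahead of the robot, y to its left, z up, the work surface at z = 0. Lengths are in mm, angles in rad, forces in N, time in s.
With the tool pointing down it reaches from about 375 to 825 mm from the base axis. Payload 5.5 kg.
Tool frame: the origin (TCP) lies at the very end of the fingers, on their centre line; the grasp point (between the pads) lies 19 mm behind it (r.grip_point_offset is the z of the grasp point in the tool frame, in mm); z points along the fingers, y is the direction in which the jaws open and shut (so a half turn about z gives the same grasp; the last joint's range is limited). The gripper opens to 85 mm and grips with 20 to 120 N. Pads are 22 mm wide; open, the fingers measure 114 mm over their backs; the gripper's body (76 mm by 85 mm) begins 54 mm behind the grasp point. The pads swing forward as they close: fully open they stand 13 mm farther back than shut.
Start: joints at [-1.265, 0.314, -0.047, 1.21, 0, 1.571], TCP at [180.63, -572.16, 193.199] pointing down, gripper open.
Joint ranges: [-2.67, 2.67], [-0.69, 1.73], [-1.03, 1.25], [-2.08, 2.16], [-1.42, 1.45], [-3.14, 3.14]. Speed limits (rad/s): [2.39, 2.39, 3.01, 3.14, 3.14, 3.14].

### API

Orientations are given as a unit quaternion [w, x, y, z].
In Python, from plant import r gives the robot as it stands.
- The arm moves only by the shell command python3 -m jog 'ROWS' [FORCE]. ROWS is text: rows parted by semicolons, each of 7 numbers parted by spaces: the shift along the world's x, y, z in units of 0.25 m (1.0 is 0.25 m), then the turn, a rotation vector about the world's x, y, z in units of 360 degrees (1.0 is 360 degrees), then the opening in per cent of the stroke, from 0 (shut) to 100 (fully open). In form: dx dy dz rx ry rz hand; .... A call has 1 to 20 rows; each row is the pose to reach, as a shift and turn from the pose measured when the call began, turning the shorter way round; what a row does not reach only later rows make up. A row lasts 1/8 s, in which the tool goes at most 62.5 mm and 10.7 degrees, less where a joint would pass 70% of its speed; a pose out of reach is approached as far as the arm can. A call with a number of a shift or a turn outside -1 to 1 is refused whole. A call with a gripper value outside its range is refused whole. The fingers move at their own pace and stop on an object; FORCE is the grip in N (left out, the last holds). Time passes only in rows, so rows that repeat a pose let the fingers close. It gives the time, the measured TCP pose, the force and the opening at its end, in the units of the state.
- r.get_obs(): the state, without advancing time (a new reading comes with each control period).
- r.snapshot(name): name is "scene" or "top" or "wrist"; returns a dict with "color" (400x640x3 uint8, red, green, blue), "fov_y" (degrees; the focal length in pixels is half the picture's height over the tangent of half this angle, whatever the lens; pixels are square), "cx", "cy" (the principal point, pixels), "k1" (the pictures are not rectified: a ray, as slopes to the right and down, at radius r is drawn at 1 + k1 r^2 times it, then the intrinsics apply), "position" and "orientation" of the camera in the world. Camera axes: x right, y up, looking along -z (the intrinsics and any distortion apply to the point x, -y, -z); pixel columns grow to the right and rows downward; lengths in mm; the calibration is good to about 2 mm. A picture is of the moment at which its call begins. There is no depth.
- r.close_job(): hands the job in, once; it reports no verdict.
Trained networks look in the newest picture that a camera, given by its name, has taken for a name from the list of things; names that differ only in an ending like _2 or _b are one class to them, and where a whole thing is asked for, a point or a joint stands for the part that bears it (a point fixed in the world has none). Each returns a list of dicts, best first, with "conf" (0 to 1); they miss things now and then, are a little off and sometimes report something else, mostly with a low value. They report only what shows in the picture. A call takes as long as a camera call.
- r.trace(target, camera): "pixels" (400x640 bool, what is visible of it) and "rect" ([left, top, right, bottom] in pixels, round what is visible of it).
The state is a dict: "time": time; "q": joint angles; "dq": joint speeds; "effort": joint torques, N m; "tcp_pos": TCP position; "tcp_rot": TCP orientation; "wrist_force": force on the tool from outside, world axes, zero at the start; "wrist_torque": the same for the moment, N m; "grip_width": finger opening in mm.
Only numpy, scipy, OpenCV 4.12 (cv2) and the standard library are available. Lean on these libraries where they do the work, as an engineer would, in place of code of your own. Each camera call takes 0.05 s, during which the arm holds its last target. There are 200 camera calls.

## Working session

There is one attempt and no reset: what is moved stays moved. The work goes in short steps, Python scripts to look and compute and a shell command to move; the robot and the scene stay as the last step left them, time stands still between calls to the robot, and variables do not carry over. Pictures are saved under pics/ and viewed, about 8 in all and at most 12, crops included, and the job is handed in when it is done.

```bash
mkdir -p pics
cat > h.py <<'E'
from plant import r
import numpy as np, cv2
from scipy.spatial.transform import Rotation as R
def cam(s):
    w,x,y,z=s["orientation"]; M=R.from_quat([x,y,z,w]).as_matrix()@np.diag([1,-1,-1])
    f=200/np.tan(np.radians(s["fov_y"])/2)
    return M,np.array(s["position"],float),f
def ray(s,u,v):
    M,p,f=cam(s); d=np.array([(u-s["cx"])/f,(v-s["cy"])/f]); x=d.copy()
    for _ in range(20): x=d/(1+s["k1"]*(x@x))
    return p,M@np.array([x[0],x[1],1])
def proj(s,P):
    M,p,f=cam(s); c=(np.atleast_2d(P)-p)@M; x=c[:,:2]/c[:,2:]
    x=x*(1+s["k1"]*(x**2).sum(1,keepdims=True)); return x*f+[s["cx"],s["cy"]]
def atz(s,u,v,z):
    p,d=ray(s,u,v); return p+d*(z-p[2])/d[2]
E
python3 - <<'E'
from h import *
import pickle
S={}
for n in("scene","top"):
    s=r.snapshot(n);S[n]=s;cv2.imwrite(f"pics/{n}0.png",s["color"][:,:,::-1])
    print(n,s["position"],s["fov_y"],s["k1"])
    for t in("bar_rest","rest_arm","pawl","shoe_a","hammer","nail_cup","chisel","wood_block","rasp"):
        for d in r.trace(t,n)[:2]:
            ys,xs=np.nonzero(d["pixels"]);print(t,round(d["conf"],2),np.round(d["rect"]),xs.mean().round(1),ys.mean().round(1))
pickle.dump(S,open("s0.pkl","wb"))
print(r.get_obs())
E
```

```text
scene [1044.86194497  365.64000577  960.07900355] 48.677540400171885 -0.1003422656915771
bar_rest 0.74 [295. 137. 410. 315.] 350.5 234.8
rest_arm 0.78 [298. 136. 362. 245.] 335.3 186.8
pawl 0.85 [340. 199. 413. 289.] 374.9 240.4
pawl 0.68 [292. 139. 413. 313.] 350.6 235.1
shoe_a 0.97 [362. 198. 411. 235.] 386.9 216.2
shoe_a 0.9 [339. 165. 381. 202.] 364.1 180.7
hammer 0.8 [247. 238. 323. 348.] 283.9 288.8
nail_cup 0.62 [316. 282. 353. 320.] 335.0 302.1
chisel 0.58 [278. 185. 303. 239.] 290.5 210.8
wood_block 0.8 [393. 248. 439. 292.] 418.5 267.6
rasp 0.9 [188. 105. 295. 168.] 238.6 138.2
top [ 458.35655255 -128.67472221 1165.96102911] 51.94347979452611 -0.02652213974810414
bar_rest 0.34 [192. 164. 358. 242.] 280.9 201.9
rest_arm 0.67 [273. 191. 339. 237.] 311.2 208.5
rest_arm 0.43 [193. 166. 360. 244.] 280.9 201.8
shoe_a 0.88 [251. 229. 295. 273.] 273.8 245.7
shoe_a 0.74 [295. 239. 342. 287.] 319.1 266.0
hammer 0.73 [235. 117. 333. 158.] 291.1 133.0
nail_cup 0.9 [232. 132. 260. 157.] 243.8 145.1
chisel 0.75 [314. 175. 370. 203.] 342.4 190.1
chisel 0.72 [447. 155. 463. 294.] 454.6 219.1
rasp 0.71 [448. 155. 460. 297.] 454.6 219.5
rasp 0.41 [192. 167. 284. 207.] 237.9 185.2
{'time': 1.0, 'q': array([-1.26499052e+00,  3.13529502e-01, -4.70846047e-02,  1.21017475e+00,
       -2.26354477e-06,  1.57079538e+00]), 'dq': array([ 1.78088321e-03,  1.25220430e-03, -2.17128603e-03, -8.95492037e-05,
       -1.13598060e-03, -6.48103283e-04]), 'effort': array([-1.33010773e-03, -5.39469087e+01,  3.40056217e+01,  1.62076321e-03,
       -1.32405667e-04,  1.11129324e-05]), 'tcp_pos': array([ 180.64060711, -572.17693762,  193.18855314]), 'tcp_rot': array([ 3.86438957e-06,  9.88333036e-01,  1.52308276e-01, -5.49609683e-07]), 'wrist_force': array([-0.94566744, -0.24942148,  0.6461344 ]), 'wrist_torque': array([-0.01511408, -0.01880784,  0.03541619]), 'grip_width': 85.5443766699466}
```

```bash
ls; ls pics
```

```text
h.py
pics
s0.pkl
scene0.png
top0.png
```

Run:
```python
import cv2
a=cv2.imread("pics/top0.png")[100:300,180:380];cv2.imwrite("pics/topc.png",cv2.resize(a,(600,600),interpolation=cv2.INTER_CUBIC))
a=cv2.imread("pics/scene0.png")[120:340,240:460];cv2.imwrite("pics/scenec.png",cv2.resize(a,(600,600),interpolation=cv2.INTER_CUBIC))
```

```text
(no output)
```

View pics/topc.png

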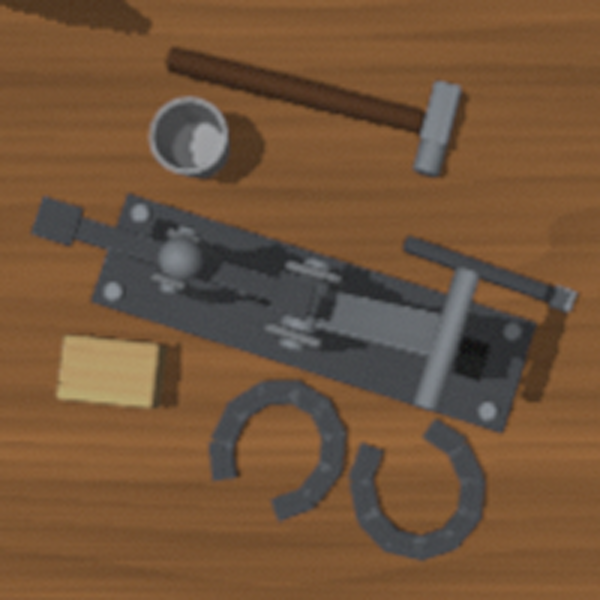

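View pics/scenec.png

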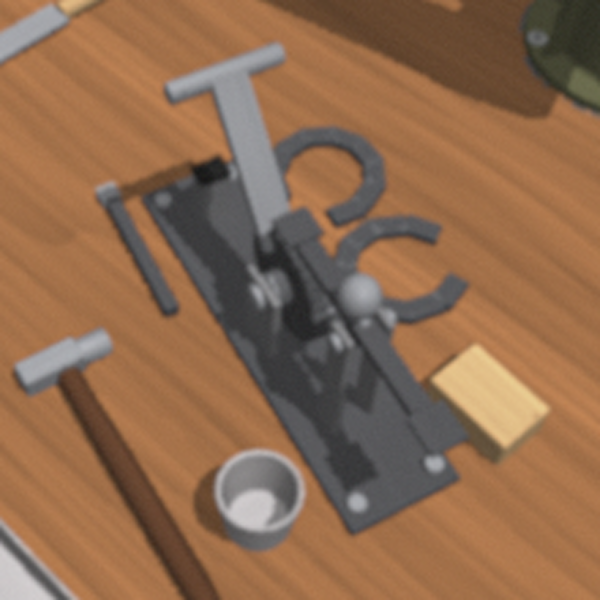

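Top crop: the tail pad is at (58,222), ball at (180,258), nose pad at about (297,293) and the cross bar runs from (470,270) to (428,403). The plate corners are (128,195), (92,302), (537,322) and (503,432). The scene crop shows the same layout, with the arm up and the pawl level. I'll fit the pose jointly from both views.

```bash
cat > fit.py <<'E'
from h import *
import pickle
from scipy.optimize import least_squares
S=pickle.load(open("s0.pkl","rb"))
T=lambda x,y:(180+x/3,100+y/3); C=lambda x,y:(240+x*.36667,120+y*.36667)
# side sign: +y of rest
def model(p):
    x,y,w,a=p[:4]; dz=p[4]; P={}
    for sx in(1,-1):
        for sy in(1,-1): P[f"c{sx}{sy}"]=(205*sx,55*sy,10)
        P[f"b{sx}"]=(195*np.cos(a),55*sx,80+195*np.sin(a))
    P["ball"]=(-105,0,180+dz);P["tail"]=(-210,0,160+dz)
    c,s=np.cos(w),np.sin(w)
    return {k:np.array([x+c*v[0]-s*v[1],y+s*v[0]+c*v[1],v[2]]) for k,v in P.items()}
top={"c-11":T(128,195),"c-1-1":T(92,302),"c11":T(537,322),"c1-1":T(503,432),"b1":T(470,270),"b-1":T(428,403),"ball":T(180,258),"tail":T(58,222)}
sc={"c-11":C(352,533),"c-1-1":C(458,478),"c11":C(145,195),"b1":C(170,92),"b-1":C(283,52),"ball":C(360,294)}
def res(p):
    m=model(p);o=[]
    for n,D in(("top",top),("scene",sc)):
        for k,v in D.items(): o.append(proj(S[n],m[k])[0]-v)
    return np.concatenate(o)
if __name__=="__main__":
    for k in("c-11","c-1-1","c11","c1-1"): print(k,atz(S["top"],*top[k],10).round(0))
    c=np.mean([atz(S["top"],*top[k],10) for k in top if k[0]=="c"],0)
    d=atz(S["top"],*top["c11"],10)-atz(S["top"],*top["c-11"],10)
    best=least_squares(res,[c[0],c[1],np.arctan2(d[1],d[0]),.85,0],loss="soft_l1",x_scale=[10,10,.1,.1,5])
    print(best.x,best.cost);print(best.fun.reshape(-1,2).round(1).tolist())
    p=best.x;c,s=np.cos(p[2]),np.sin(p[2])
    for n,v in dict(tail=(-210,0,160),nose=(0,0,160),resttop=(160*np.cos(p[3])-6*np.sin(p[3]),0,80+160*np.sin(p[3])+6*np.cos(p[3])),stop=(155,0,74),end=(195,0,80)).items():
        print(n,np.round([p[0]+c*v[0]-s*v[1],p[1]+s*v[0]+c*v[1],v[2]],1))
    for n,uv in dict(cup=(243.8,145.1)).items(): print(n,atz(S["top"],*uv,50))
E
python3 fit.py
```

```text
c-11 [667. 159.  10.]
c-1-1 [565. 191.  10.]
c11 [ 546. -230.   10.]
c1-1 [ 443. -197.   10.]
[ 5.55767459e+02 -1.94071797e+01 -1.87758203e+00  8.50588132e-01
  1.12057765e-01] 14.88762192451755
[[-0.1, -1.0], [-0.6, -0.2], [0.6, -0.1], [0.3, 0.6], [-0.5, 0.1], [-0.9, 1.5], [-3.1, -1.1], [-0.5, -0.7], [-0.3, -1.7], [0.7, -2.3], [-2.3, -1.4], [-1.5, -0.4], [-1.4, -1.2], [1.5, 2.6]]
tail [619.2 180.8 160. ]
nose [555.8 -19.4 160. ]
resttop [ 525.3 -115.7  204.2]
stop [ 509.  -167.2   74. ]
end [ 496.9 -205.3   80. ]
cup [715.90883849  91.61884357  50.        ]
```

```bash
python3 -m jog '0 0 .2 0 0 .025 0; 0 0 .44 0 0 .05 0; .2 .22 .44 0 0 .075 0; .4 .44 .44 0 0 .1 0; .6 .66 .44 0 0 .125 0; .88 1 .44 0 0 .1525 0; .88 1 .44 0 0 .1525 0; .88 1 .44 0 0 .1525 0; .88 1 .44 0 0 .1525 0; .88 1 .44 0 0 .1525 0' 40; python3 -c "
from plant import r;o=r.get_obs();print(o['q'].round(2),o['wrist_force'])"
```

```text
time: 2.25
tcp_pos: [400.3, -322.7, 303.2]
tcp_rot: [0.0, 0.807, 0.591, -0.0]
wrist_force: [0.2, -0.3, -0.1]
grip_width: 0.4
[-0.68  0.13 -0.03  1.41 -0.    1.2 ] [ 0.15335424 -0.33187346 -0.08963806]
```

```bash
python3 -m jog '.44 1 0 0 0 0 0;.44 1 0 0 0 0 0;.44 1 0 0 0 0 0;.44 1 0 0 0 0 0;.44 1 0 0 0 0 0;.44 1 0 0 0 0 0;.44 1 0 0 0 0 0'; python3 -m jog '.44 1 0 0 0 0 0;.44 1 0 0 0 0 0;.44 1 0 0 0 0 0;.44 1 0 0 0 0 0;.44 1 0 0 0 0 0;.44 1 0 0 0 0 0;.44 1 -.3 0 0 0 0;.44 1 -.44 0 0 0 0;.44 1 -.44 0 0 0 0'
python3 - <<'E'
from h import *
for n in("scene","top"):
    s=r.snapshot(n);a=s["color"][:,:,::-1]
    a=a[150:350,320:520] if n=="scene" else a[100:300,120:320]
    cv2.imwrite(f"pics/{n}1.png",cv2.resize(a,(400,400),interpolation=cv2.INTER_CUBIC))
a=np.hstack([cv2.imread(f"pics/{n}1.png") for n in("scene","top")]);cv2.imwrite("pics/b1.png",a)
E
```

```text
time: 3.12
tcp_pos: [509.9, -74.1, 303.2]
tcp_rot: [0.0, 0.807, 0.59, -0.0]
wrist_force: [0.5, 0.2, -0.1]
grip_width: -0.2
time: 4.25
tcp_pos: [616.6, 172.5, 189.6]
tcp_rot: [-0.001, 0.808, 0.589, -0.004]
wrist_force: [-0.0, -0.3, 0.9]
grip_width: 0.3
```

View pics/b1.png

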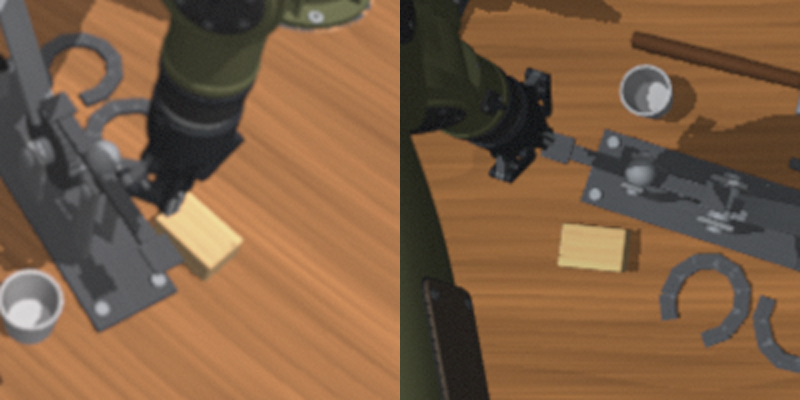

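```bash
python3 -m jog '.012 .036 -.03 0 0 0 0;.012 .036 -.08 0 0 0 0;.012 .036 -.12 0 0 0 0;.012 .036 -.15 0 0 0 0;.012 .036 -.18 0 0 0 0;.012 .034 -.21 0 0 0 0;.01 .03 -.24 0 0 0 0;.01 .03 -.265 0 0 0 0;.01 .03 -.265 0 0 0 0;.01 .03 -.265 0 0 0 0;.01 .03 -.265 0 0 0 0'
```

```text
time: 5.72
tcp_pos: [623.2, 181.9, 129.2]
tcp_rot: [0.001, 0.808, 0.589, 0.0]
wrist_force: [0.3, 0.2, 0.2]
grip_width: 0.0
```

```bash
python3 -m jog '0 0 -.02 0 0 0 0;0 0 -.04 0 0 0 0;0 0 -.05 0 0 0 0;0 0 -.05 0 0 0 0;0 0 .1 0 0 0 0; 0 0 .3 0 0 0 0;0 0 .5 0 0 0 0;0 0 .7 0 0 0 0;0 -.25 .7 0 0 0 0;-.2 -.5 .7 0 0 0 0;-.3 -.8 .7 0 0 0 0;-.3 -.8 .7 0 0 0 0;-.3 -1 .7 0 0 0 0;-.3 -1 .7 0 0 0 0;-.3 -1 .7 0 0 0 0'
python3 - <<'E'
from h import *
s=r.snapshot("scene");a=s["color"][:,:,::-1][120:340,240:460]
cv2.imwrite("pics/b2.png",cv2.resize(a,(500,500),interpolation=cv2.INTER_CUBIC))
E
```

```text
time: 7.6
tcp_pos: [548.2, -68.0, 304.2]
tcp_rot: [0.0, 0.808, 0.589, 0.0]
wrist_force: [-0.8, 0.4, 0.9]
grip_width: -0.1
```

View pics/b2.png

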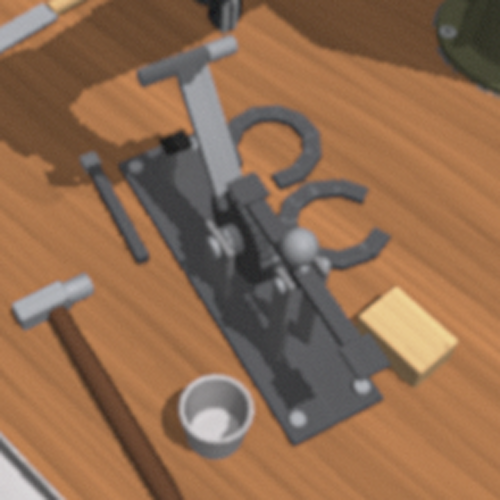

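Run:
```python
from h import *
import pickle
S=pickle.load(open("s0.pkl","rb"))
for n in S:
    print(n)
    for P in([616.6,172.5,189.6],[619,181,160],[623,182,129],[555.8,-19.4,160],[587.5,80.7,180]): print(P,proj(S[n],P)[0].round(1))
print([ (n,np.round(p,1)) for n,p in (("tailtop",atz(S["top"],180+58/3,100+222/3,160)),("tailsc",atz(S["scene"],401,274,160)))])
s=r.snapshot("scene"); 
a=np.hstack([cv2.resize(S["scene"]["color"][190:310,330:450],(400,400)),cv2.resize(s["color"][190:310,330:450],(400,400))])
cv2.imwrite("pics/c3.png",a[:,:,::-1])
```

```text
scene
[616.6, 172.5, 189.6] [399.7 263.2]
[619, 181, 160] [400.1 273.7]
[623, 182, 129] [397.  282.4]
[555.8, -19.4, 160] [348.2 201.5]
[587.5, 80.7, 180] [373.5 230.4]
top
[616.6, 172.5, 189.6] [198.6 172.5]
[619, 181, 160] [198.8 173.4]
[623, 182, 129] [202.1 173.8]
[555.8, -19.4, 160] [278.8 198.7]
[587.5, 80.7, 180] [236.9 184.9]
[('tailtop', array([617.5, 179.6, 160. ])), ('tailsc', array([618.1, 182.7, 160. ]))]
```

View pics/c3.png

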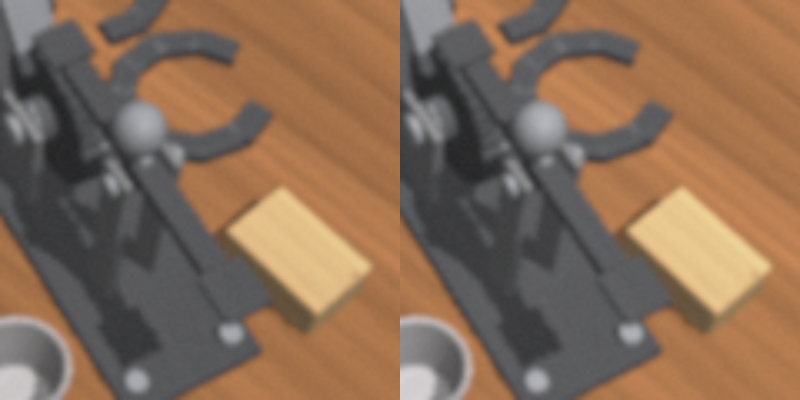

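The pawl looks unchanged: the ball and tail pad are at the same pixels as before. I'll press again and look while pressing.

```bash
python3 -m jog '.1 .3 0 0 0 0 0;.2 .6 0 0 0 0 0;.28 .9 0 0 0 0 0;.29 1 0 0 0 0 0;.29 1 -.2 0 0 0 0;.29 1 -.4 0 0 0 0;.29 1 -.5 0 0 0 0;.29 1 -.55 0 0 0 0;.29 1 -.6 0 0 0 0;.29 1 -.65 0 0 0 0;.29 1 -.7 0 0 0 0;.29 1 -.74 0 0 0 0;.29 1 -.74 0 0 0 0;.29 1 -.74 0 0 0 0;.29 1 -.74 0 0 0 0;.29 1 -.74 0 0 0 0'
python3 - <<'E'
from h import *
s=r.snapshot("scene");t=r.snapshot("top")
a=np.hstack([cv2.resize(s["color"][180:300,330:450],(400,400)),cv2.resize(t["color"][110:230,150:270],(400,400))])
cv2.imwrite("pics/c4.png",a[:,:,::-1]); print(r.get_obs()["tcp_pos"],proj(s,r.get_obs()["tcp_pos"]))
E
```

```text
time: 9.7
tcp_pos: [621.1, 182.9, 119.6]
tcp_rot: [0.001, 0.808, 0.59, 0.001]
wrist_force: [0.8, 0.6, 0.3]
grip_width: -0.2
[620.90882586 182.86760811 119.39566619] [[397.32942338 284.1552942 ]]
```

View pics/c4.png

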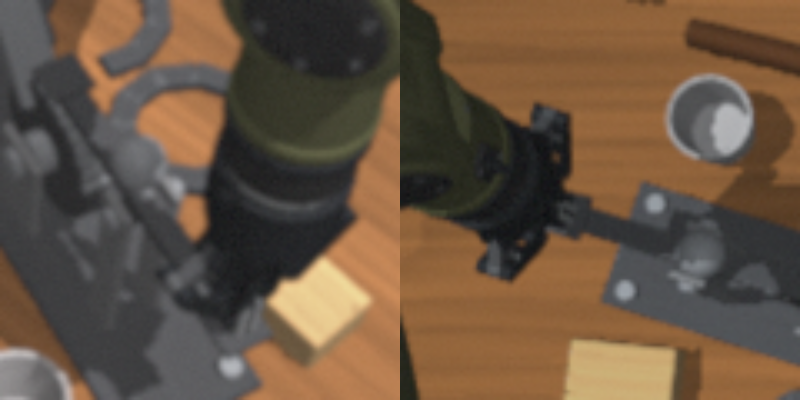

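Run:
```python
from h import *
s=r.snapshot("scene");w=r.snapshot("wrist")
a=np.hstack([cv2.resize(s["color"][220:300,350:430],(400,400),interpolation=cv2.INTER_CUBIC),cv2.resize(w["color"],(400,250))[:,:] if 0 else cv2.copyMakeBorder(cv2.resize(w["color"],(400,250)),0,150,0,0,0)])
a=cv2.convertScaleAbs(a,alpha=1.8,beta=10)
cv2.imwrite("pics/c5.png",a[:,:,::-1]); print(w["position"],proj(w,r.get_obs()["tcp_pos"]),proj(w,[619,181,160]),proj(w,[587,81,180]))
```

```text
[644.03377202 256.78820801 299.65243693] [[318.8061221  235.03469815]] [[316.50806428 273.27257512]] [[316.67991533 470.02437713]]
```

View pics/c5.png

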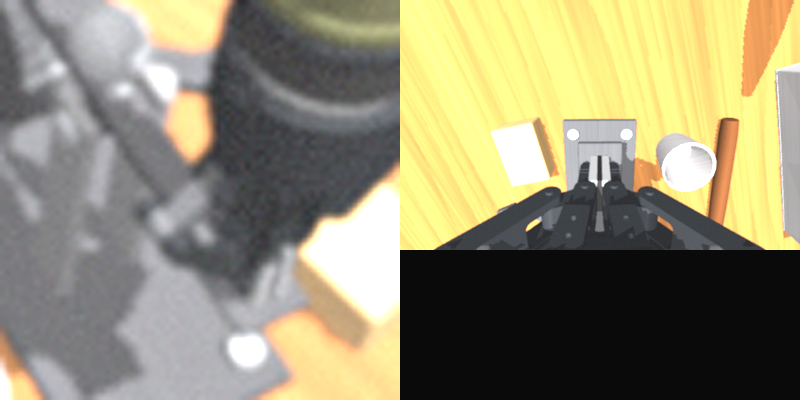

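Run:
```python
from h import *
s=r.snapshot("scene");w=r.snapshot("wrist");t=r.snapshot("top")
x0,y0,yaw=555.8,-19.4,-1.8776
c,sn=np.cos(yaw),np.sin(yaw)
W=lambda p:[x0+c*p[0]-sn*p[1],y0+sn*p[0]+c*p[1],p[2]]
print(cam(w)[2])
for th in(0,.25,.45):
    f=lambda dx,y,dz: W((-105+dx*np.cos(th)-dz*np.sin(th),y,144+dx*np.sin(th)+dz*np.cos(th)))
    P=[f(-123,-17,16),f(-123,17,16),f(-87,-17,16),f(-87,17,16),f(9,0,35)]
    print(th,[proj(k,P).round(0).tolist() for k in(w,s,t)],np.round(P[0],0))
for n in("scene","top","wrist"):
    for d in r.trace("pawl",n)[:1]: print(n,d["conf"],d["rect"])
```

```text
329.0815654370841
0 [[[280.0, 239.0], [354.0, 239.0], [283.0, 306.0], [352.0, 306.0], [318.0, 480.0]], [[412.0, 277.0], [398.0, 284.0], [402.0, 263.0], [388.0, 270.0], [371.0, 228.0]], [[190.0, 178.0], [194.0, 165.0], [203.0, 182.0], [208.0, 169.0], [241.0, 186.0]]] [608. 203. 160.]
0.25 [[[286.0, 216.0], [348.0, 216.0], [287.0, 280.0], [348.0, 280.0], [318.0, 471.0]], [[409.0, 284.0], [396.0, 291.0], [401.0, 269.0], [387.0, 276.0], [374.0, 230.0]], [[194.0, 179.0], [198.0, 167.0], [205.0, 183.0], [210.0, 170.0], [237.0, 185.0]]] [608. 203. 129.]
0.45 [[[290.0, 211.0], [345.0, 211.0], [290.0, 269.0], [345.0, 269.0], [318.0, 460.0]], [[406.0, 288.0], [393.0, 294.0], [399.0, 272.0], [385.0, 279.0], [375.0, 233.0]], [[199.0, 181.0], [203.0, 169.0], [208.0, 184.0], [213.0, 172.0], [234.0, 184.0]]] [607. 198. 105.]
scene 0.72 [342.4, 196.4, 413.0, 290.0]
top 0.8 [197.1, 168.9, 285.1, 210.0]
wrist 0.92 [282.3, 227.0, 357.7, 371.3]
```

The pawl is almost level and there's no force, so the real fingertips seem to sit well above the reported TCP. I'll step down and watch the force.

```bash
for i in 1 2 3; do python3 -m jog '0 0 -.02 0 0 0 0;0 0 -.04 0 0 0 0;0 0 -.04 0 0 0 0' | grep -E 'pos|force'
python3 - <<'E'
from h import *
r.snapshot("wrist");r.snapshot("scene");print(r.trace("pawl","wrist")[0]["rect"],r.trace("pawl","scene")[0]["rect"])
E
done
```

```text
tcp_pos: [620.2, 182.6, 108.3]
wrist_force: [-0.3, 0.0, -0.1]
[285.1, 224.2, 357.7, 369.1] [341.7, 195.0, 412.7, 291.5]
tcp_pos: [620.2, 182.6, 98.4]
wrist_force: [0.2, -0.5, -0.1]
tcp_pos: [620.2, 182.7, 88.4]
wrist_force: [-0.0, 0.3, -0.3]
[290.7, 222.4, 353.7, 373.1] [345.2, 188.9, 406.9, 296.3]Traceback (most recent call last):
  File "<stdin>", line 2, in <module>
IndexError: list index out of range
```

```bash
python3 -m jog '0 0 -.02 0 0 0 0;0 0 -.04 0 0 0 0;0 0 -.04 0 0 0 0' | grep -E 'pos|force'
python3 - <<'E'
from h import *
s=r.snapshot("scene");w=r.snapshot("wrist");t=r.snapshot("top")
for n in("scene","wrist","top"): print([d["rect"] for d in r.trace("pawl",n)[:1]])
a=np.hstack([cv2.resize(s["color"][180:300,330:450],(400,400)),cv2.resize(w["color"][130:330,220:420],(400,400))])
cv2.imwrite("pics/c6.png",cv2.convertScaleAbs(a,alpha=1.5,beta=10)[:,:,::-1])
E
```

```text
tcp_pos: [620.3, 182.7, 78.5]
wrist_force: [-0.7, -0.3, -0.2]
[[347.7, 187.6, 403.7, 299.0]]
[[288.7, 228.3, 355.7, 373.9]]
[[204.1, 170.8, 276.3, 203.3]]
```

View pics/c6.png

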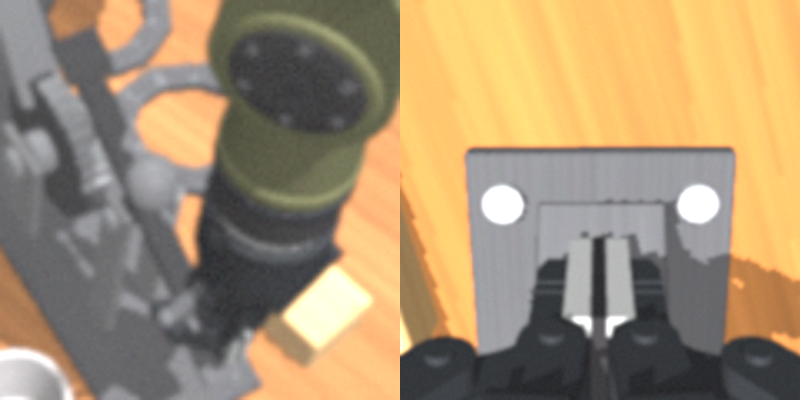

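The pawl is now over: the ball has moved to about (375,235), the nose is up, and the tilt is about 0.5. The real fingertips are about 34 mm above the reported TCP. I'll push the arm down by its cross bar with the tool vertical.

```bash
python3 -m jog '0 0 .2 0 0 0 0;0 0 .4 0 0 0 0;0 0 .6 0 0 0 0;0 0 .8 0 0 0 0;0 0 .92 0 0 0 0;-.1 -.25 .92 0 0 0 0;-.2 -.5 .92 0 0 0 0;-.3 -.75 .92 0 0 0 0;-.4 -1 .92 0 0 0 0;-.4 -1 .92 0 0 0 0;-.4 -1 .92 0 0 0 0'
python3 - <<'E'
from h import *
r.snapshot("scene");print([d["rect"] for d in r.trace("pawl","scene")[:1]])
E
```

```text
time: 13.92
tcp_pos: [520.9, -67.9, 309.9]
tcp_rot: [0.001, 0.808, 0.589, 0.001]
wrist_force: [0.2, 0.1, -1.4]
grip_width: 0.1
[[348.4, 187.9, 406.2, 294.9]]
```

```bash
python3 -m jog '-.016 -.2 0 0 0 0 0;-.016 -.296 -.1 0 0 0 0;-.016 -.296 -.3 0 0 0 0;-.016 -.296 -.3 0 0 0 0;-.016 -.3 -.38 0 0 0 0;-.02 -.31 -.42 0 0 0 0;-.02 -.31 -.42 0 0 0 0' | grep -E 'pos|force';  python3 -m jog '-.006 -.02 -.03 0 0 0 0;-.012 -.05 -.06 0 0 0 0;-.016 -.065 -.1 0 0 0 0;-.016 -.065 -.1 0 0 0 0' | grep -E 'pos|force'
python3 - <<'E'
from h import *
s=r.snapshot("scene")
for n in("pawl","rest_arm"):print([d["rect"] for d in r.trace(n,"scene")[:1]])
cv2.imwrite("pics/c7.png",cv2.resize(s["color"][110:310,260:460],(500,500))[:,:,::-1])
E
```

```text
tcp_pos: [517.0, -143.4, 205.2]
wrist_force: [-0.1, 0.9, 0.3]
tcp_pos: [512.1, -164.5, 182.0]
wrist_force: [-5.6, -8.5, 11.5]
[[348.1, 189.1, 405.4, 295.2]]
[[296.0, 139.0, 361.6, 241.4]]
```

View pics/c7.png

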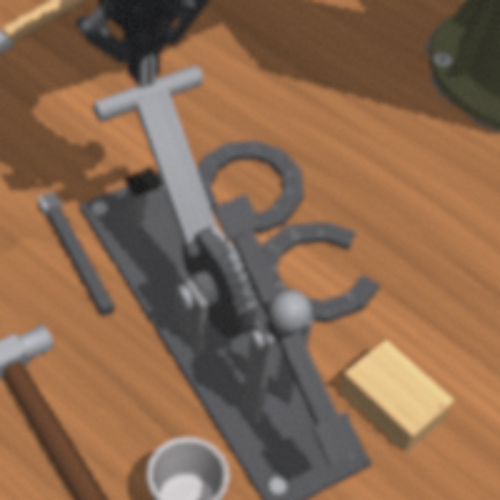

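```bash
python3 -m jog '0 0 .06 0 0 0 0;.003 .04 .06 0 0 0 0;.003 .04 .06 0 0 0 0;.003 .04 0 0 0 0 0;-.007 .007 -.05 0 0 0 0;-.017 -.026 -.096 0 0 0 0;-.017 -.026 -.1 0 0 0 0' | grep -E 'pos|force'
python3 - <<'E'
from h import *
s=r.snapshot("scene")
for n in("pawl","rest_arm"):print([d["rect"] for d in r.trace(n,"scene")[:1]])
E
```

```text
tcp_pos: [507.8, -173.3, 156.6]
wrist_force: [-2.4, -7.3, 9.5]
[[347.3, 186.6, 406.3, 297.4]]
[[292.9, 137.9, 362.2, 242.8]]
```

```bash
cat > ang.py <<'E'
from fit import *
s=r.snapshot("scene")
d=[d for d in r.trace("rest_arm","scene")[:1]]
p0=[555.77,-19.4,-1.8776]
if d: print("rect",d[0]["rect"],d[0]["conf"])
for a in(.85,.7,.55,.4,.25,.1,0):
    m=model(p0+[a,0]);print(a,proj(s,[m["b1"],m["b-1"]]).round(0).tolist())
print("pawl",[d["rect"] for d in r.trace("pawl","scene")[:1]])
cv2.imwrite("pics/now.png",cv2.resize(s["color"][110:310,250:450],(500,500))[:,:,::-1])
E
python3 ang.py
```

```text
rect [291.8, 143.1, 362.8, 242.8] 0.67
0.85 [[301.0, 153.0], [342.0, 138.0]]
0.7 [[297.0, 154.0], [338.0, 139.0]]
0.55 [[294.0, 156.0], [334.0, 141.0]]
0.4 [[293.0, 160.0], [331.0, 145.0]]
0.25 [[291.0, 165.0], [329.0, 151.0]]
0.1 [[291.0, 171.0], [328.0, 157.0]]
0 [[291.0, 176.0], [328.0, 162.0]]
pawl [[346.4, 189.6, 405.4, 296.4]]
```

View pics/now.png

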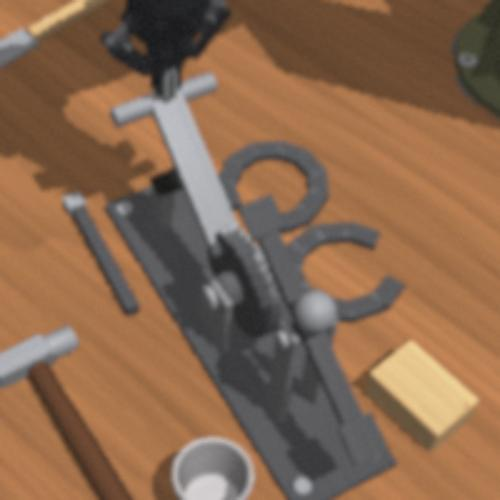

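```bash
python3 -m jog '-.008 -.02 -.05 0 0 0 0;-.016 -.04 -.1 0 0 0 0;-.022 -.055 -.155 0 0 0 0;-.028 -.07 -.21 0 0 0 0;-.031 -.08 -.26 0 0 0 0;-.034 -.085 -.31 0 0 0 0;-.034 -.085 -.31 0 0 0 0' | grep -E 'pos|force'; python3 ang.py | grep -E 'rect|pawl'; python3 -m jog '0 0 -.03 0 0 0 0;0 0 -.05 0 0 0 0;0 0 -.07 0 0 0 0;0 0 -.07 0 0 0 0' | grep -E 'pos|force';python3 ang.py | grep -E 'rect|pawl'
```

```text
tcp_pos: [498.7, -193.4, 77.6]
wrist_force: [-0.3, -0.1, 1.3]
rect [290.0, 153.4, 359.0, 243.5] 0.92
pawl [[346.5, 187.2, 404.2, 297.5]]
tcp_pos: [498.8, -192.9, 60.8]
wrist_force: [-0.1, -0.4, 0.2]
rect [289.7, 157.4, 363.1, 243.9] 0.71
pawl [[289.4, 156.4, 408.8, 316.0]]
```

```bash
for i in 1 2 3; do python3 -m jog '0 0 -.015 0 0 0 0;0 0 -.02 0 0 0 0;0 0 -.02 0 0 0 0' | grep -E 'pos|force'; done; python3 ang.py | grep -E 'rect|pawl'
```

```text
tcp_pos: [498.6, -192.7, 55.8]
wrist_force: [-1.1, -2.5, 3.3]
tcp_pos: [498.6, -192.9, 50.8]
wrist_force: [-1.8, -1.7, 2.1]
tcp_pos: [498.8, -193.1, 47.5]
wrist_force: [-7.9, -0.6, 19.0]
rect [288.0, 163.7, 362.3, 241.4] 0.78
pawl [[348.2, 188.6, 406.7, 298.0]]
```

```bash
python3 -m jog '0 0 -.008 0 0 0 0;0 0 -.012 0 0 0 0;0 0 -.012 0 0 0 0;0 0 -.012 0 0 0 0' | grep -E 'pos|force'; python3 ang.py | grep -E 'rect|pawl'
```

```text
tcp_pos: [498.9, -193.2, 47.4]
wrist_force: [-10.2, 1.2, 30.5]
pawl [[346.9, 188.4, 405.2, 295.9]]
```

```bash
python3 -m jog '0 0 .2 0 0 0 0;0 0 .4 0 0 0 0;0 0 .6 0 0 0 0;0 0 .8 0 0 0 0;0 0 .92 0 0 0 0;.08 .24 .92 0 0 0 0;.16 .5 .92 0 0 0 0;.233 .714 .92 0 0 0 0;.233 .714 .92 0 0 0 0;.233 .714 .8 0 0 0 0;.233 .714 .65 0 0 0 0;.233 .714 .65 0 0 0 0' | grep -E 'time|pos|force'; python3 ang.py | grep -E 'rect|pawl';  for i in 1 2 3; do python3 -m jog '0 0 -.03 0 0 0 0;0 0 -.06 0 0 0 0;0 0 -.06 0 0 0 0' | grep -E 'pos|force'; done;python3 ang.py | grep -E 'rect|pawl'
```

```text
time: 21.82
tcp_pos: [554.3, -14.9, 206.9]
wrist_force: [0.3, -0.2, -0.2]
rect [288.9, 160.4, 359.0, 243.5] 0.58
pawl [[346.3, 186.3, 405.9, 297.1]]
tcp_pos: [557.3, -15.1, 195.7]
wrist_force: [0.1, -0.1, -0.5]
tcp_pos: [556.6, -15.0, 179.7]
wrist_force: [0.6, -0.6, -0.9]
tcp_pos: [555.9, -14.9, 163.8]
wrist_force: [1.0, 0.9, -0.4]
rect [345.3, 193.4, 409.1, 296.0] 0.74
pawl [[347.3, 192.5, 409.0, 293.9]]
```

```bash
for i in 1 2 3 4; do python3 -m jog '0 0 -.02 0 0 0 0;0 0 -.035 0 0 0 0;0 0 -.035 0 0 0 0' | grep -E 'pos|force'; done;python3 ang.py | grep -E 'rect|pawl'
```

```text
tcp_pos: [556.3, -14.9, 155.5]
wrist_force: [0.7, 1.0, 0.3]
tcp_pos: [555.9, -14.9, 146.3]
wrist_force: [-0.2, -0.9, 0.2]
tcp_pos: [555.6, -14.9, 137.1]
wrist_force: [0.7, -0.7, -0.3]
tcp_pos: [555.4, -14.9, 128.0]
wrist_force: [-0.6, -0.5, 0.2]
rect [290.0, 162.5, 363.4, 245.2] 0.97
pawl [[342.1, 198.1, 413.2, 288.3]]
```

```bash
python3 -m jog '0 0 .2 0 0 0 0;0 0 .4 0 0 0 0;0 0 .6 0 0 0 0;0 0 .8 0 0 0 0;-.2 -.2 .8 0 0 0 0;-.3 -.4 .8 0 0 0 0;-.4 -.7 .8 0 0 0 0;-.4 -1 .8 0 0 0 0;-.4 -1 .8 0 0 0 0;-.4 -1 .8 0 0 0 0'; python3 ang.py | grep -E 'rect|pawl'
```

```text
time: 26.15
tcp_pos: [455.1, -266.7, 328.2]
tcp_rot: [0.004, 0.809, 0.587, -0.004]
wrist_force: [0.1, 0.0, 0.8]
grip_width: -0.0
rect [288.3, 163.7, 360.6, 241.9] 0.65
pawl [[334.1, 165.4, 381.1, 204.1]]
```

View pics/now.png

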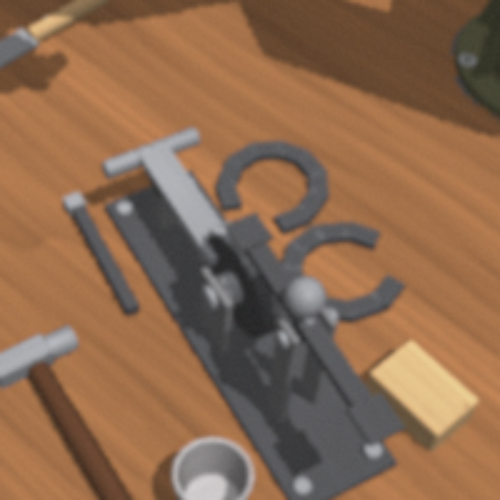

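The arm lies level: the bar ends are at full-frame (293,177) and (328,164), against (291,176) and (328,162) predicted for angle 0. The ball is back at its level position, (372,228), so the pawl is on the teeth. The bystanders haven't moved.

```bash
python3 -c "
from plant import r; print(r.close_job())"
```

```text
the job is handed in; nothing more can be done
None
```

I tipped the pawl free, pushed the arm down onto its stop by its cross bar, pressed the nose so the pawl went back onto the teeth, and handed the job in. The clock read 26.15 s at the last move, against the 59 s limit. The close call gave no verdict.

**Last checks:**
- **Arm:** in the last scene picture the cross bar's ends lie within about 2 px of the position predicted for level. The arm stopped hard at about 30 N on the wrist while I pressed it home.
- **Pawl:** after I pressed the nose, the ball and the pawl's outline were back at their starting level positions. The very last `pawl` outline from the network didn't fit the pawl (it looked like a horseshoe), so I relied on the ball in the picture and the previous outline.
- **Surroundings:** the loose things look unmoved in the picture, judged by eye only. The gripper is clear of everything.

**What went wrong on the way:**
- **First press missed:** the first press on the tail did not tip the pawl. The shut fingertips turned out to sit about 34 mm above the reported TCP, so I went lower the second time, until the picture showed the pawl over.
- **Off-centre push:** the first push on the cross bar was slightly off to the outside, so I lifted and moved about 8 mm inward before carrying on.

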